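# Shingling blister packs in a dispensing tray

### The job

One blister pack lies in the steel tray with its white-banded head end at the tall end wall: take the two other long packs from the card stand and continue the row like roof shingles, each one overlapping the one before by about a third of its length. Each lies straight in the lane, face up, head towards the wall and resting on the pack before it, tail on the tray floor. Lay them in gently without dropping, tipping over or pressing them hard in the tray, leave the first pack in place, and do not disturb the short pack, the scissors or the jar.

Things in the scene. Friction and masses are not known exactly. Their poses are not given: they have to be found in the camera images.
- tray: Fixed steel tray, one lane. Origin: centre of underside; x along the lane from the tall head wall to the low foot lip; z up. Outside 298 x 82 mm. Floor top at z = 6 mm; lane inside 290 x 74 mm. Side lips and foot lip 4 mm thick, only 4 mm over the floor (top at z = 10 mm); head wall (at -x) 28 mm over the floor.
- pack_first_mid (a point): Centre of the pack that already lies flat, face up, in the tray (110 x 64 x 8 mm, its centre 4 mm above the tray floor), its head end within about 3 mm of the head wall. x from head to tail, z up out of the face. Loose, about 40 g.
- stand: Fixed white plastic card stand. Origin: centre of underside; x along the slots; z up. Base plate 130 x 172 x 6 mm; three slots, 10 mm wide, at y = -64, 0, 64 mm between walls 4 mm thick, 104 mm long, 22 mm over the plate (top at z = 28 mm). A pack stands on its long edge in each; its top edge is at z = 70 mm. Which slots hold the long packs varies. The counter between stand and tray is free.
- pack_1_mid (a point): Centre of a long grey foil blister pack, rigid, 110 x 64 x 8 mm, 30-55 g. Its face has white round blisters in two rows of five and a white paper band 34 mm long at the head end; the back is plain. x: head to tail (110 mm); y: out of the face (8 mm); z: along the 64 mm width, up at the start. At the start its face looks to the stand's +y, its head to the stand's -x. Either long pack may go first.
- pack_1_head (a point): Centre of the head end face of pack_1, 55 mm from its centre.
- pack_1_tail (a point): Centre of the tail end face of pack_1, 55 mm from its centre.
- pack_2_mid (a point): Centre of a long grey foil blister pack, rigid, 110 x 64 x 8 mm, 30-55 g. Its face has white round blisters in two rows of five and a white paper band 34 mm long at the head end; the back is plain. x: head to tail (110 mm); y: out of the face (8 mm); z: along the 64 mm width, up at the start. At the start its face looks to the stand's +y, its head to the stand's -x. Either long pack may go first.
- pack_2_head (a point): Centre of the head end face of pack_2, 55 mm from its centre.
- pack_2_tail (a point): Centre of the tail end face of pack_2, 55 mm from its centre.
- pack_short_mid (a point): Centre of a short pack that also stands in the stand: same look, width and thickness, but only 78 mm long with two rows of three blisters. Axes as for the long packs. Not wanted: leave it in its slot.
- scissors: Loose scissors with orange handles, 175 mm long, lying along their x (blades towards +x), about 12 mm high. Origin: under the pivot. Leave alone.
- jar: Loose white plastic jar, 64 mm across, 85 mm high. Origin: centre of its underside. Leave alone. (Beyond the work, from about 0.75 m ahead of the robot, stands a fixed blue basket, 180 x 270 mm, 79 mm high.)

How it is judged:
On the way:
1. one long pack lies shingled on the first pack, let go (((x of pack_1_mid in the frame of pack_first_mid between 0.06 and 0.084 m and x of pack_1_head in the frame of tray below -0.04 m and angle between pack_1_mid's own y axis and vertical between 0.06 and 0.22 rad and y of pack_1_mid in the frame of tray between -0.008 and 0.008 m and z of pack_1_tail in the frame of tray below 0.0145 m and angle between the x axis of pack_1_mid and the x axis of tray, either way round below 0.12 rad and linear speed of pack_1 below 0.01 m/s and contact force between pack_1 and the arm below 0.05 N and contact force between pack_1 and the fingers below 0.05 N) or (x of pack_2_mid in the frame of pack_first_mid between 0.06 and 0.084 m and x of pack_2_head in the frame of tray below -0.04 m and angle between pack_2_mid's own y axis and vertical between 0.06 and 0.22 rad and y of pack_2_mid in the frame of tray between -0.008 and 0.008 m and z of pack_2_tail in the frame of tray below 0.0145 m and angle between the x axis of pack_2_mid and the x axis of tray, either way round below 0.12 rad and linear speed of pack_2 below 0.01 m/s and contact force between pack_2 and the arm below 0.05 N and contact force between pack_2 and the fingers below 0.05 N)) and distance of pack_first_mid from where it was at the start of the episode below 0.01 m), for 0.2 s.
At the end, for the whole second after the job is handed in: Both long packs shingled in the lane at rest: centre 60-84 mm past the pack before, head to head wall, face up sloping 0.06-0.22 rad, within 8 mm and 0.12 rad of the lane, tail centre under 8.5 mm over the floor; first pack within 10 mm, short pack, scissors, jar within 20 mm of start (((x of pack_1_mid in the frame of pack_first_mid between 0.06 and 0.084 m and x of pack_1_head in the frame of tray below -0.04 m and angle between pack_1_mid's own y axis and vertical between 0.06 and 0.22 rad and y of pack_1_mid in the frame of tray between -0.008 and 0.008 m and z of each of pack_1_tail, pack_2_tail in the frame of tray below 0.0145 m and angle between the x axis of each of pack_1_mid, pack_2_mid and the x axis of tray, either way round below 0.12 rad and linear speed of each of pack_1, pack_2 below 0.01 m/s and x of pack_2_mid in the frame of pack_1_mid between 0.06 and 0.084 m and x of pack_2_head in the frame of tray below 0.04 m and angle between pack_2_mid's own y axis and vertical between 0.06 and 0.22 rad and y of pack_2_mid in the frame of tray between -0.008 and 0.008 m) or (x of pack_2_mid in the frame of pack_first_mid between 0.06 and 0.084 m and x of pack_2_head in the frame of tray below -0.04 m and angle between pack_2_mid's own y axis and vertical between 0.06 and 0.22 rad and y of pack_2_mid in the frame of tray between -0.008 and 0.008 m and z of each of pack_2_tail, pack_1_tail in the frame of tray below 0.0145 m and angle between the x axis of each of pack_2_mid, pack_1_mid and the x axis of tray, either way round below 0.12 rad and linear speed of each of pack_2, pack_1 below 0.01 m/s and x of pack_1_mid in the frame of pack_2_mid between 0.06 and 0.084 m and x of pack_1_head in the frame of tray below 0.04 m and angle between pack_1_mid's own y axis and vertical between 0.06 and 0.22 rad and y of pack_1_mid in the frame of tray between -0.008 and 0.008 m)) and distance of pack_first_mid from where it was at the start of the episode below 0.01 m and distance of each of pack_short_mid, scissors, jar from where it was at the start of the episode below 0.02 m); the robot touches nothing.
It fails at once if a pack is dropped or tipped over in the tray (below 60 mm over the tray: faster than 0.5 m/s or turning faster than 8 rad/s) ((z of pack_1_mid in the frame of tray below 0.06 m and y of pack_1_mid in the frame of tray between -0.07 and 0.07 m and x of pack_1_mid in the frame of tray between -0.19 and 0.19 m and (angular speed of pack_1 above 8 rad/s or linear speed of pack_1 above 0.5 m/s)) or (z of pack_2_mid in the frame of tray below 0.06 m and y of pack_2_mid in the frame of tray between -0.07 and 0.07 m and x of pack_2_mid in the frame of tray between -0.19 and 0.19 m and (angular speed of pack_2 above 8 rad/s or linear speed of pack_2 above 0.5 m/s))).
It fails at once if a pack is pressed hard (over 35 N) against the tray or the pack under it (contact force between any of pack_1, pack_2, pack_first and tray above 35 N or contact force between any of pack_1, pack_2 and pack_first above 35 N or contact force between pack_1 and pack_2 above 35 N).
It fails at once if the short pack, the scissors or the jar is disturbed (moved over 20 mm) (distance of any of pack_short_mid, scissors, jar from where it was at the start of the episode above 0.02 m).
It also fails if it takes over 72 s, if anything falls off the work surface, if the arm or the gripper's body presses on something with over 40 N, if the wrist force passes 120 N, or if a joint passes its speed limit or range.

### The arm

A 7-joint arm with a two-finger parallel gripper is mounted at the origin on the work surface. World frame = base frame: x ahead of the robot, y to its left, z up, the work surface at z = 0. Lengths are in m, angles in rad, forces in N, time in s.
With the tool pointing down it reaches from about 0.4 to 0.875 m from the base axis. Payload 19.3 kg.
Tool frame: the origin (TCP) lies on the centre line of the jaws, within the pads' length; the fingertips stand 25 mm ahead of it and the grasp point (between the pads) lies 6 mm ahead of it (bot.finger_overhang is the distance from the TCP to the fingertips, in m); z points along the fingers, y is the line along which they close (so a half turn about z gives the same grasp; the last joint's range is limited). The gripper opens to 85 mm and grips with 20 to 120 N. Pads are 22 mm wide; open, the fingers measure 114 mm over their backs; the gripper's body (76 mm by 85 mm) begins 54 mm behind the grasp point. The pads swing forward as they close: fully open they stand 13 mm farther back than shut.
Start: joints at [1.173, 0.521, -0.036, 1.599, 0.021, 1.021, -0.113], TCP at [0.201, -0.592, 0.256] pointing down, gripper open.
Joint ranges: [-2.91, 2.91], [-0.3, 2.13], [-1.5, 1.42], [0.17, 2.43], [-1.26, 4.41], [0.16, 1.93], [-2.52, 2.52]. Speed limits (rad/s): [1.89, 1.89, 2.39, 2.39, 3.01, 3.01, 3.01].

### API

Orientations are given as [roll, pitch, yaw] about the fixed x, y, z axes, in that order (R = Rz(yaw) Ry(pitch) Rx(roll)).
In Python, from workcell import bot gives the robot as it stands.
- The arm moves only by the shell command python3 -m inch 'ROWS'. ROWS is JSON, one flat list of numbers, 7 for each row, row after row: the turn, a rotation vector about the tool's x, y, z in degrees, then the shift along the tool's x, y, z in mm, then the closure, from 0 (fully open) to 1 (shut). A call has exactly 8 rows; each row shifts and turns the commanded pose from where the row before left it, along the tool's axes as they then stand; what a row does not reach is not made up. A row lasts 1/10 s, in which the tool goes at most 50 mm and 8.59 degrees, less where a joint would pass 70% of its speed; a pose out of reach is approached as far as the arm can. A call with a gripper value outside its range is refused whole. The fingers move at their own pace and stop on an object; the grip force is fixed at half the most. Time passes only in rows, so rows that do not move let the fingers close, or fill a call up. It gives the time, the measured TCP pose, the force, the opening and the grip force at its end, in the units of the state.
- bot.get_state(): the state, without advancing time (a new reading comes with each control period).
- bot.grab_frame(name): name is "scene" or "top" or "wrist"; returns a dict with "color" (480x640x3 uint8, red, green, blue), "depth" (480x640 float32, m along the optical axis (not along the pixel's ray), 0 where there is no reading), "fx", "fy", "cx", "cy" (pixels), "eye" and "rotation" of the camera in the world. Camera axes: x right, y down, z forward; pixel columns grow to the right and rows downward; lengths in m; the calibration is good to about 2 mm. A picture is of the moment at which its call begins.
- bot.job_done(): hands the job in; it is judged then, once.
The state is a dict: "time": time; "joints": joint angles; "joint_vel": joint speeds; "joint_torque": joint torques, N m; "tcp_pos": TCP position; "orientation": TCP orientation; "contact_force": force on the tool from outside, world axes, zero at the start; "wrist_torque": the same for the moment, N m; "finger_gap": finger opening in m; "gripper_force": force on a finger pad.
Only numpy, scipy, OpenCV 4.12 (cv2) and the standard library are available. Lean on these libraries where they do the work, as an engineer would, in place of code of your own. Each camera call takes 0.05 s, during which the arm holds its last target. There are 200 camera calls.

## Working session

There is one attempt and no reset: what is moved stays moved. The work goes in short steps, Python scripts to look and compute and a shell command to move; the robot and the scene stay as the last step left them, time stands still between calls to the robot, and variables do not carry over. Pictures are saved under pics/ and viewed, at most 10 in all, crops included, and the job is handed in when it is done.

```bash
ls; mkdir -p pics
python3 - <<'E'
from workcell import bot
import cv2, pickle
for n in ["scene","top"]:
    f=bot.grab_frame(n); pickle.dump(f,open(f"{n}.pkl","wb"))
    cv2.imwrite(f"pics/{n}0.png",f["color"][:,:,::-1]); print(n,f["eye"],f["rotation"],f["fx"],f["cx"],f["cy"])
print(bot.get_state())
E
```

```text
pics
scene [1.03091929 0.67935272 0.86948454] [-2.30764673  0.00736126  2.52332857] 503.6872540229347 316.7340562050997 241.3866976456235
top [ 0.26519184 -0.03894746  1.26922863] [-2.92868119 -0.00459867 -1.61254819] 481.3171182980173 322.7633820677352 238.40108769507137
{'time': 0.1, 'joints': array([ 1.17278268,  0.52191078, -0.03631471,  1.59995423,  0.02118044,
        1.02110417, -0.11283   ]), 'joint_vel': array([-9.17708043e-04, -8.87278639e-04,  2.13027398e-04, -1.85212245e-03,
       -8.37690472e-05, -1.33662240e-03, -6.74152113e-04]), 'joint_torque': array([ 1.66350841e-03, -9.28501081e+01,  1.98299780e+00, -3.70538414e+01,
        1.80333591e-02,  5.30199904e-03, -4.51711082e-05]), 'tcp_pos': array([ 0.20111091, -0.59146475,  0.25580944]), 'orientation': array([-3.14060212e+00,  5.95544470e-05,  3.27751492e-01]), 'contact_force': array([-0.09870761, -0.204446  , -0.4004387 ]), 'wrist_torque': array([ 0.00395754, -0.00557864,  0.02092037]), 'gripper_force': 0.0, 'finger_gap': 0.08501547795612298}
```

View pics/top0.png

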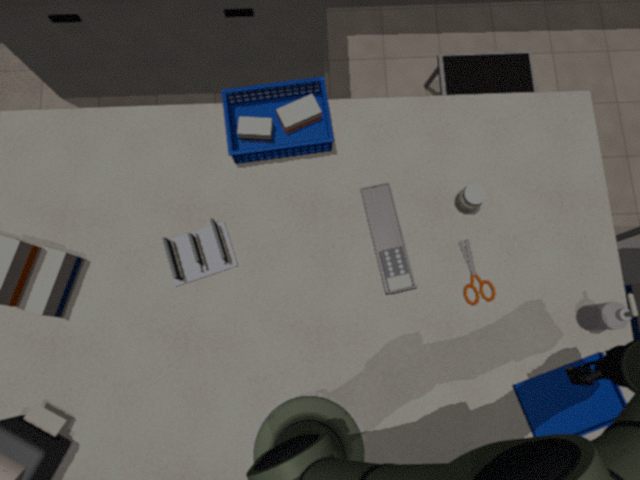

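View pics/scene0.png

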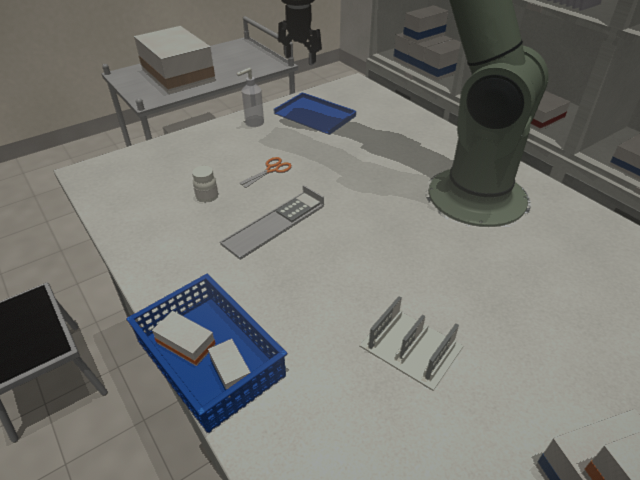

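The top view shows the stand at about (200,250) with three packs; scene view shows the middle one is short. The tray runs from (400,290) at its head wall to (375,185) at its foot. The jar is at (470,200) and the scissors at (475,275).

```bash
cat > h.py <<'E'
import numpy as np, cv2, pickle
from scipy.spatial.transform import Rotation as R
def rot(f):
    return R.from_euler('xyz',f["rotation"]).as_matrix()
def cast(f,uv,z):
    uv=np.atleast_2d(uv).astype(float)
    d=np.c_[(uv[:,0]-f["cx"])/f["fx"],(uv[:,1]-f["cy"])/f["fy"],np.ones(len(uv))]@rot(f).T
    return f["eye"]+d*((z-f["eye"][2])/d[:,2])[:,None]
def proj(f,p):
    c=(np.atleast_2d(p)-f["eye"])@rot(f)
    return c[:,:2]/c[:,2:]*[f["fx"],f["fy"]]+[f["cx"],f["cy"]]
def cloud(f):
    v,u=np.mgrid[:480,:640]; d=f["depth"]
    c=np.stack([(u-f["cx"])/f["fx"]*d,(v-f["cy"])/f["fy"]*d,d],-1)
    P=c@rot(f).T+f["eye"]; P[d==0]=np.nan
    return P
E
python3 - <<'E'
from h import *
t=pickle.load(open("top.pkl","rb")); s=pickle.load(open("scene.pkl","rb"))
P=cloud(t); print(P[300,300],P[210,430])
a=cv2.resize(t["color"][210:295,155:245],None,fx=4,fy=4,interpolation=cv2.INTER_CUBIC)
b=cv2.resize(t["color"][175:300,350:430],None,fx=4,fy=4,interpolation=cv2.INTER_CUBIC)[:500]
c=cv2.resize(s["color"][285:395,350:475],None,fx=4,fy=4,interpolation=cv2.INTER_CUBIC)[:,:]
im=np.zeros((500,800,3),np.uint8); im[:340,:360]=a; im[:500,480:800]=b[:500]
cv2.imwrite("pics/c1.png",im[:,:,::-1]); cv2.imwrite("pics/c2.png",c[:,:,::-1])
# packs by height in both clouds
for n,f in (("top",t),("scene",s)):
    P=cloud(f); m=((P[...,2]>.045)&(P[...,2]<.085)&(P[...,0]>.3)&(P[...,0]<.75)&(abs(P[...,1]-.3)<.2)).astype(np.uint8)
    k,l,st,ce=cv2.connectedComponentsWithStats(m)
    for i in range(1,k):
        if st[i,4]>15:
            q=P[l==i]; q=q[q[:,2]>np.percentile(q[:,2],30)]; r=cv2.minAreaRect((q[:,:2]*1000).astype(np.float32)); print(n,st[i],r,np.percentile(q[:,2],[5,50,95]))
E
```

```text
[0.3759191  0.01021649 0.00397443] [ 0.60615245 -0.35229119  0.00156324]
top [210 219  17  41 186] ((535.4622802734375, 214.59230041503906), (108.57918548583984, 8.6445951461792), 16.723615646362305) [0.06672734 0.06991877 0.07359887]
top [188 233  13  30 150] ((515.18798828125, 275.09539794921875), (77.98890686035156, 8.721632957458496), 17.568458557128906) [0.06633229 0.07014116 0.0736301 ]
top [162 237  18  42 240] ((491.8851013183594, 335.2254333496094), (109.98875427246094, 9.227338790893555), 16.73605728149414) [0.06357001 0.06986151 0.07351556]
scene [369 296  33  43 358] ((535.5379638671875, 216.9449920654297), (112.22637939453125, 9.904502868652344), 17.2958927154541) [0.06015127 0.06863761 0.07171781]
scene [401 315  24  33 258] ((516.3592529296875, 277.5104064941406), (77.9441146850586, 9.131024360656738), 17.00702476501465) [0.06172177 0.06883252 0.07188994]
scene [427 323  32  46 339] ((492.19708251953125, 336.8014831542969), (111.50994873046875, 9.27726936340332), 16.282123565673828) [0.06244755 0.06901786 0.07140025]
```

View pics/c1.png

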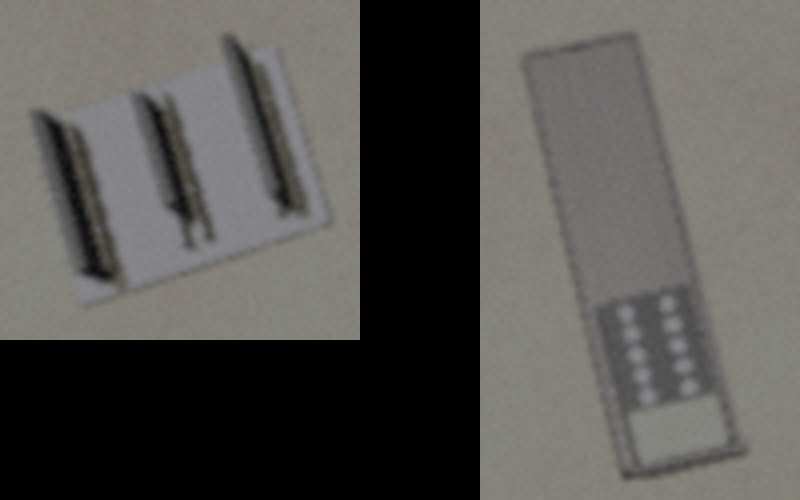

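View pics/c2.png

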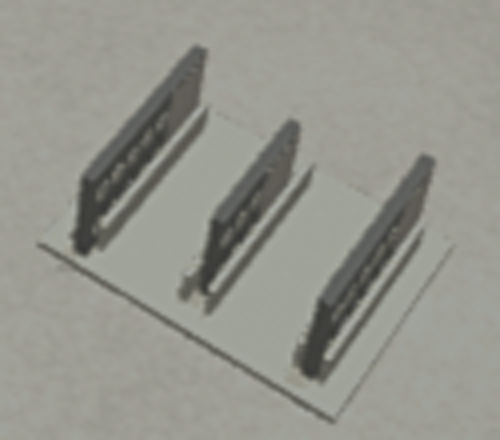

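c1: the tray with its first pack, band towards the robot (lower end), foot away from it. c2: faces look to world +y, heads towards the robot, and the short pack is in the middle. Stand yaw is about 16.8°. Next I measure the tray and start moving.

```bash
python3 - <<'E'
from h import *
t=pickle.load(open("top.pkl","rb"))
# tray outline corners: rough from crop pixels (crop scale 4, offset 350,175; crop placed at u=480)
c=np.array([[523,52],[635,34],[745,450],[625,475]],float); c=np.c_[(c[:,0]-480)/4+350,c[:,1]/4+175]
p=cast(t,c,.010); print(p.round(4)); 
for i in range(4): print(np.linalg.norm(p[i]-p[(i+1)%4]))
d=(p[0]+p[1]-p[2]-p[3])/2; print("yaw",np.degrees(np.arctan2(d[1],d[0])),"centre",p.mean(0))
# dark part of first pack
hsv=cv2.cvtColor(t["color"],cv2.COLOR_RGB2GRAY); print(hsv[200:230:10,380],hsv[200,340])
E
python3 -m inch '[0,0,0,24,-27,0,0.5,0,0,0,24,-27,0,0.5,0,0,0,24,-27,0,0.5,0,0,0,24,-27,0,0.5,0,0,0,24,-27,0,0.5,0,0,0,24,-27,0,0.5,0,0,0,24,-27,0,0.5,0,0,0,24,-27,0,0.5]'
python3 -m inch '[0,0,0,24,-27,0,0.5,0,0,0,24,-27,0,0.5,0,0,0,24,-27,0,0.5,0,0,0,24,-27,0,0.5,0,0,0,24,-27,0,0.5,0,0,0,24,-27,0,0.5,0,0,0,24,-27,0,0.5,0,0,0,24,-27,0,0.5]'
```

```text
[[ 0.6739 -0.166   0.01  ]
 [ 0.6837 -0.2436  0.01  ]
 [ 0.3954 -0.2955  0.01  ]
 [ 0.3823 -0.2157  0.01  ]]
0.07823518051443047
0.29290467142985116
0.08082216015376106
0.2957379483034118
yaw 9.936282303027838 centre [ 0.5338161  -0.23018126  0.01      ]
[112 112 113] 124
time: 0.9
tcp_pos: [0.3137, -0.3239, 0.2562]
orientation: [-3.141, 0.0, 0.328]
contact_force: [1.3, -1.0, 0.7]
finger_gap: 0.0428
gripper_force: 0.0
time: 1.7
tcp_pos: [0.4259, -0.0577, 0.2563]
orientation: [3.142, 0.0, 0.328]
contact_force: [1.4, 0.4, -0.4]
finger_gap: 0.0424
gripper_force: 0.0
```

```bash
python3 -m inch '[0,0,0,24,-28,7,0.5,0,0,0,24,-28,7,0.5,0,0,0,24,-28,7,0.5,0,0,0,24,-28,7,0.5,0,0,0,24,-28,7,0.5,0,0,0,24,-28,7,0.5,0,0,0,24,-28,7,0.5,0,0,2,24,-28,7,0.5]'
python3 -m inch '[0,0,0,0,0,7,0.5,0,0,0,0,0,0,0.5,0,0,0,0,0,0,0.5,0,0,0,0,0,0,0.5,0,0,0,0,0,0,0.5,0,0,0,0,0,0,0.5,0,0,0,0,0,0,0.5,0,0,0,0,0,0,0.5]'
python3 - <<'E'
from h import *
from workcell import bot
f=bot.grab_frame("wrist"); pickle.dump(f,open("w1.pkl","wb")); cv2.imwrite("pics/w1.png",f["color"][:,:,::-1])
print(f["eye"],f["rotation"]); st=bot.get_state(); print(st["tcp_pos"],st["orientation"],st["time"],st["joints"])
P=cloud(f); m=((P[...,2]>.055)&(P[...,2]<.085)).astype(np.uint8)
k,l,s,ce=cv2.connectedComponentsWithStats(m)
for i in range(1,k):
    if s[i,4]>300:
        q=P[l==i]; q=q[q[:,2]>np.percentile(q[:,2],90)-.004]; print(s[i],cv2.minAreaRect((q[:,:2]*1000).astype(np.float32)),np.percentile(q[:,2],[5,50,95]))
E
```

```text
time: 2.5
tcp_pos: [0.5356, 0.2161, 0.1997]
orientation: [3.141, 0.001, 0.293]
contact_force: [0.1, -1.4, -0.6]
finger_gap: 0.0425
gripper_force: 0.0
time: 3.3
tcp_pos: [0.5354, 0.2147, 0.1934]
orientation: [-3.142, -0.0, 0.293]
contact_force: [-0.3, -0.2, 0.6]
finger_gap: 0.0428
gripper_force: 0.0
[0.60807748 0.23688621 0.31207645] [ 2.83916242e+00  2.83119732e-05 -1.27786081e+00]
[0.53537225 0.21474247 0.19338171] [-3.14158983e+00 -8.09601087e-05  2.92838991e-01] 3.35 [-0.22609592  0.53954674 -0.36225388  1.77688473  0.24081517  0.86864736
 -1.97569867]
[ 315  170   12  139 1482] ((535.2147216796875, 213.52369689941406), (109.42222595214844, 7.461286544799805), 16.617799758911133) [0.06984285 0.07094656 0.07205392]
[ 139  180   39  137 2619] ((491.7333984375, 333.9217834472656), (109.52140045166016, 8.910778999328613), 16.778549194335938) [0.06844002 0.07080452 0.07197076]
[ 229  193   21  100 1441] ((515.4155883789062, 274.57562255859375), (77.55928802490234, 8.821356773376465), 16.591938018798828) [0.06913447 0.07087707 0.07200305]
```

View pics/w1.png

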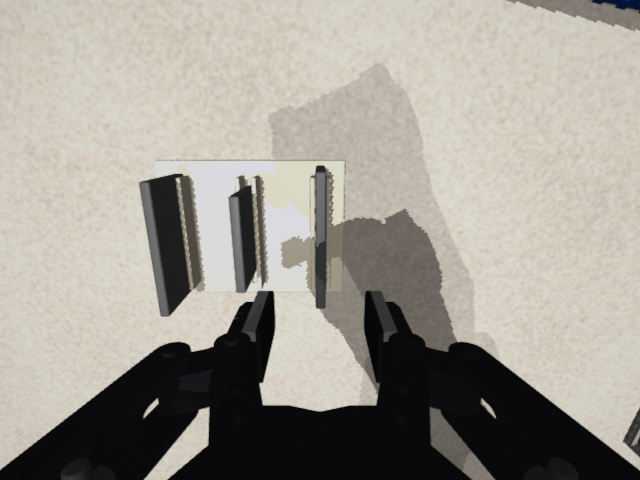

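w1: pack A's top edge is at column ~321 and the finger pads at 270 and 368, so it is centred. Pack A measures (0.535,0.214) with its top at 0.070 as expected. I'll descend, grip and lift.

```bash
python3 -m inch '[0,0,0,0,0,20,0.5,0,0,0,0,0,20,0.5,0,0,0,0,0,20,0.5,0,0,0,0,0,20,0.5,0,0,0,0,0,20,0.5,0,0,0,0,0,15,0.5,0,0,0,0,0,10,0.5,0,0,0,0,0,5,0.5]'
python3 -m inch '[0,0,0,0,0,0,1,0,0,0,0,0,0,1,0,0,0,0,0,0,1,0,0,0,0,0,0,1,0,0,0,0,0,0,1,0,0,0,0,0,0,1,0,0,0,0,0,0,1,0,0,0,0,0,0,1]'
```

```text
time: 4.15
tcp_pos: [0.5352, 0.2148, 0.0626]
orientation: [3.142, 0.001, 0.293]
contact_force: [-0.4, -0.1, 0.7]
finger_gap: 0.0428
gripper_force: 0.0
time: 4.95
tcp_pos: [0.5358, 0.2149, 0.064]
orientation: [-3.142, -0.001, 0.293]
contact_force: [-1.0, -0.8, 7.1]
finger_gap: 0.0072
gripper_force: 59.2
```

```bash
python3 -m inch '[0,0,0,0,0,-5,1,0,0,0,0,0,-10,1,0,0,0,0,0,-15,1,0,0,0,0,0,-15,1,0,0,0,0,0,-15,1,0,0,0,0,0,-15,1,0,0,0,0,0,-15,1,0,0,0,0,0,-10,1]'
python3 -m inch '[0,0,0,-7,20,0,1,0,0,0,-7,20,0,1,0,0,0,-7,20,0,1,0,0,0,-7,20,0,1,0,0,0,-7,20,0,1,0,0,0,-7,20,0,1,0,0,0,-7,20,0,1,0,0,0,-4,16,0,1]'
python3 -m inch '[6,0,0,0,0,0,1,6,0,0,0,0,0,1,6,0,0,0,0,0,1,6,0,0,0,0,0,1,6,0,0,0,0,0,1,6,0,0,0,0,0,1,6,0,0,0,0,0,1,6,0,0,0,0,0,1]'
python3 -c "
from workcell import bot
print(bot.get_state()['joints'].round(3))"
```

```text
time: 5.75
tcp_pos: [0.5357, 0.2149, 0.165]
orientation: [-3.141, -0.001, 0.293]
contact_force: [-0.3, -0.5, -0.7]
finger_gap: 0.0069
gripper_force: 58.4
time: 6.55
tcp_pos: [0.5294, 0.0488, 0.1636]
orientation: [3.141, 0.0, 0.292]
contact_force: [0.9, 0.8, -0.6]
finger_gap: 0.0072
gripper_force: 58.5
time: 7.35
tcp_pos: [0.53, 0.0495, 0.1639]
orientation: [-2.3, -0.001, 0.292]
contact_force: [0.3, 0.2, -0.3]
finger_gap: 0.0068
gripper_force: 58.4
[ 0.659  0.875 -0.743  1.717 -0.278  1.036 -1.059]
```

```bash
python3 -m inch '[6,0,0,0,0,0,1,6,0,0,0,0,0,1,0,0,0,0,17,10,1,0,0,0,17,10,1,0,0,0,17,10,1,0,0,0,17,10,1,0,0,0,17,10,1,0,0,0,12,7,1]'
python3 -m inch '[0,0,0,7,4,0,1,0,0,0,0,0,0,1,0,0,0,0,0,0,1,0,0,0,0,0,0,1,0,0,0,0,0,0,1,0,0,0,0,0,0,1,0,0,0,0,0,0,1,0,0,0,0,0,0,1]'
```

```text
time: 8.15
tcp_pos: [0.5371, 0.0496, 0.1604]
orientation: [-2.304, -0.0, 0.293]
contact_force: [-0.1, -0.0, -0.7]
finger_gap: 0.0072
gripper_force: 58.5invalid input at $: expected a multiple of 7 numbers
```

```bash
python3 -m inch '[6,0,0,0,0,0,1, 6,0,0,0,0,0,1, 0,0,0,0,17,10,1, 0,0,0,0,17,10,1, 0,0,0,0,17,10,1, 0,0,0,0,17,10,1, 0,0,0,0,17,10,1, 0,0,0,0,14,8,1]'
python3 -m inch '[0,0,0,0,2,1,1, 0,0,0,0,2,1,1, 0,0,0,0,1,0.5,1, 0,0,0,0,0,0,1, 0,0,0,0,0,0,1, 0,0,0,0,0,0,1, 0,0,0,0,0,0,1, 0,0,0,0,0,0,1]'
```

```text
time: 8.95
tcp_pos: [0.5364, 0.051, 0.0437]
orientation: [-2.097, 0.0, 0.295]
contact_force: [-0.2, -1.1, 0.4]
finger_gap: 0.0073
gripper_force: 58.6
time: 9.75
tcp_pos: [0.537, 0.0499, 0.0401]
orientation: [-2.094, -0.0, 0.293]
contact_force: [1.1, 0.3, -1.1]
finger_gap: 0.007
gripper_force: 58.6
```

```bash
python3 -m inch '[0,0,0,0,2,1,1, 0,0,0,0,2,1,1, 0,0,0,0,1,0.5,1, 0,0,0,0,0,0,1, 0,0,0,0,0,0,0.83, 0,0,0,0,0,0,0.83, 0,0,0,0,0,0,0.83, 0,0,0,0,0,0,0.83]'
python3 -m inch '[0,0,0,0,0,-10,0.83, 0,0,0,0,0,-20,0.83, 0,0,0,0,0,-20,0.83, 0,0,0,0,0,-20,0.83, 0,0,0,0,0,-20,0.6, 0,0,0,0,0,0,0.3, 0,0,0,0,0,0,0.2, 0,0,0,0,0,0,0.2]'
python3 - <<'E'
from h import *
from workcell import bot
f=bot.grab_frame("top"); pickle.dump(f,open("t2.pkl","wb"))
g=bot.grab_frame("scene"); pickle.dump(g,open("s2.pkl","wb"))
im=np.hstack([cv2.resize(x,(400,300)) for x in (f["color"][150:330,180:420],g["color"][150:390,240:560])])
cv2.imwrite("pics/p2.png",im[:,:,::-1])
E
```

```text
time: 10.55
tcp_pos: [0.5371, 0.0496, 0.0345]
orientation: [-2.094, -0.0, 0.293]
contact_force: [0.8, 0.4, 0.5]
finger_gap: 0.0145
gripper_force: 0.1
time: 11.35
tcp_pos: [0.5592, -0.0244, 0.0793]
orientation: [-2.094, 0.0, 0.294]
contact_force: [-1.0, -0.2, -0.3]
finger_gap: 0.0685
gripper_force: 0.0
```

View pics/p2.png

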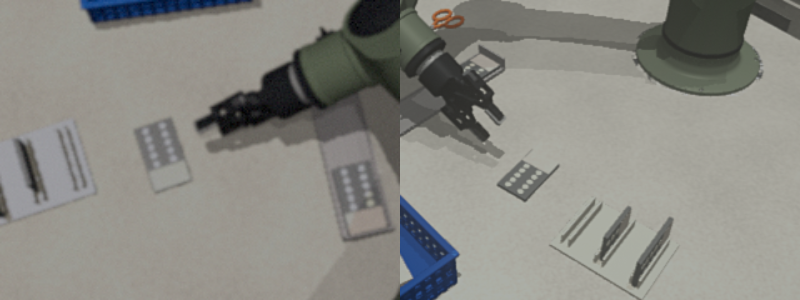

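The pack lies flat on the counter face up, band towards the robot, at about top pixel (277,243).

```bash
python3 -m inch '[-7.5,0,0,0,0,-5,0.2, -7.5,0,0,0,0,-5,0.2, -7.5,0,0,0,0,-5,0.2, -7.5,0,0,0,0,-5,0.2, -7.5,0,0,0,0,-5,0.15, -7.5,0,0,0,0,-5,0.1, -7.5,0,0,0,0,-5,0.06, -7.5,0,0,0,0,-5,0.06]'
python3 -m inch '[0,0,0,0,-15,-12,0.06, 0,0,0,0,-15,-12,0.06, 0,0,0,0,-15,-12,0.06, 0,0,0,0,-15,-12,0.06, 0,0,0,0,-15,-12,0.06, 0,0,0,0,-15,-12,0.06, 0,0,0,0,0,0,0.06, 0,0,0,0,0,0,0.06]'
cat > look.py <<'E'
from h import *
from workcell import bot
import sys
f=bot.grab_frame("wrist"); st=bot.get_state(); pickle.dump((f,st),open(sys.argv[1]+".pkl","wb")); cv2.imwrite(f"pics/{sys.argv[1]}.png",f["color"][:,:,::-1])
print(st["tcp_pos"],st["orientation"],st["time"])
P=cloud(f); c=np.nanmedian(P[100:200,100:540,2]); print("floor z",c)
lo,hi=float(sys.argv[2]),float(sys.argv[3])
m=((P[...,2]>lo)&(P[...,2]<hi)).astype(np.uint8); m=cv2.morphologyEx(m,cv2.MORPH_OPEN,np.ones((5,5)))
k,l,s,ce=cv2.connectedComponentsWithStats(m)
for i in range(1,k):
    if s[i,4]>800: q=P[l==i]; print(s[i],cv2.minAreaRect((q[:,:2]*1000).astype(np.float32)),np.median(q[:,2]))
E
python3 look.py w2 .004 .014
```

```text
time: 12.25
tcp_pos: [0.5659, -0.0451, 0.1121]
orientation: [3.137, -0.002, 0.293]
contact_force: [-0.7, 0.9, -0.9]
finger_gap: 0.0804
gripper_force: 0.0
time: 13.05
tcp_pos: [0.5398, 0.0409, 0.1835]
orientation: [3.141, -0.0, 0.293]
contact_force: [0.6, -0.5, -0.7]
finger_gap: 0.0804
gripper_force: 0.0
[0.53969778 0.04039253 0.18303577] [3.14142721e+00 4.14738429e-04 2.92458155e-01] 13.1
floor z 0.0013143486617341882
[    0   104   167   149 11767] ((513.5323486328125, 265.241455078125), (129.86322021484375, 157.23948669433594), 16.78434944152832) 0.007166619446578315
[  517   148   123   222 15173] ((571.0341186523438, -223.54310607910156), (225.33030700683594, 85.27009582519531), 9.959254264831543) 0.007227291920109624
[ 253  167   74  116 8015] ((531.62939453125, 65.81581115722656), (109.0413818359375, 63.99148941040039), 16.603525161743164) 0.00926290126398277
```

Run:
```python
from h import *
f=pickle.load(open("w1.pkl","rb")); g,st=pickle.load(open("w2.pkl","rb"))
for n,f,z0 in (("w1",f,.1934),("w2",g,.1830)):
    P=cloud(f); m=(P[...,2]>z0-.06); 
    q=P[m]; print(n,[(np.percentile(z0-q[:,2],p)*1000).round(1) for p in (98,99,99.5,99.9,100)])
    Q=np.where(m,P[...,2],9); i=np.unravel_index(np.nanargmin(Q),Q.shape); print(i,P[i])
```

```text
w1 [np.float64(5.3), np.float64(11.3), np.float64(14.9), np.float64(19.5), np.float64(22.1)]
(np.int64(324), np.int64(364)) [0.53315327 0.19165749 0.17128363]
w2 [np.float64(0.2), np.float64(4.8), np.float64(7.5), np.float64(11.1), np.float64(13.4)]
(np.int64(319), np.int64(409)) [0.55026892 0.00184384 0.16957051]
```

```bash
python3 -m inch '[0,0,0,0,-14,20,0.06, 0,0,0,0,-13,20,0.06, 0,0,0,0,0,25,0.06, 0,0,0,0,0,25,0.06, 0,0,0,0,0,25,0.06, 0,0,0,0,0,20,0.06, 0,0,0,0,0,15,0.06, 0,0,0,0,0,8,0.06]'
python3 -m inch '[0,0,0,0,0,5,0.06, 0,0,0,0,0,1,0.06, 0,0,0,0,0,0,0.15, 0,0,0,0,0,0,0.2, 0,0,0,0,0,0,0.3, 0,0,0,0,0,0,0.4, 0,0,0,0,0,0,1, 0,0,0,0,0,0,1]'
```

```text
time: 13.9
tcp_pos: [0.5314, 0.0662, 0.0237]
orientation: [-3.141, 0.002, 0.292]
contact_force: [0.5, 0.9, -0.0]
finger_gap: 0.0801
gripper_force: 0.0
time: 14.7
tcp_pos: [0.5323, 0.0667, 0.0202]
orientation: [3.141, -0.001, 0.293]
contact_force: [-4.2, -0.1, 15.4]
finger_gap: 0.0622
gripper_force: 62.2
```

```bash
python3 -m inch '[0,0,0,0,0,0,0.2, 0,0,0,0,0,0,0.18, 0,0,0,0,0,-2,0.18, 0,0,0,0,0,-2,0.18, 0,0,0,0,0,0,0.3, 0,0,0,0,0,0,1, 0,0,0,0,0,0,1, 0,0,0,0,0,0,1]'
python3 -m inch '[0,0,0,0,0,-5,1, 0,0,0,0,0,-10,1, 0,0,0,0,0,-20,1, 0,0,0,0,0,-20,1, 0,0,0,0,0,-20,1, 0,0,0,0,0,-20,1, 0,0,0,0,0,-20,1, 0,0,0,0,0,-20,1]'
```

```text
time: 15.5
tcp_pos: [0.5322, 0.0667, 0.0241]
orientation: [3.141, -0.001, 0.293]
contact_force: [-4.3, -1.3, 20.8]
finger_gap: 0.0614
gripper_force: 60.2
time: 16.3
tcp_pos: [0.5318, 0.0666, 0.1597]
orientation: [-3.142, -0.0, 0.293]
contact_force: [0.5, -0.7, -1.0]
finger_gap: 0.0615
gripper_force: 65.0
```

```bash
python3 -m inch '[0,0,0,-19,18,-12,1, 0,0,0,-19,18,-12,1, 0,0,0,-19,18,-12,1, 0,0,0,-19,18,-12,1, 0,0,0,-19,18,-12,1, 0,0,0,-19,18,-12,1, 0,0,0,-19,18,-12,1, 0,0,6.8,-15,14,-12,1]'
python3 -m inch '[0,0,0,0,0,0,1, 0,0,0,0,0,0,1, 0,0,0,0,0,0,1, 0,0,0,0,0,0,1, 0,0,0,0,0,0,1, 0,0,0,0,0,0,1, 0,0,0,0,0,0,1, 0,0,0,0,0,0,1]'
python3 look.py w3 .004 .04
```

```text
time: 17.1
tcp_pos: [0.4296, -0.1113, 0.2552]
orientation: [3.141, -0.0, 0.173]
contact_force: [-1.0, 0.1, -1.2]
finger_gap: 0.0611
gripper_force: 65.0
time: 17.9
tcp_pos: [0.4307, -0.11, 0.2542]
orientation: [-3.141, 0.0, 0.174]
contact_force: [0.2, 0.0, -0.5]
finger_gap: 0.0609
gripper_force: 65.0
[ 0.4306728  -0.11003167  0.25419206] [-3.14155085e+00  6.52040137e-05  1.74284015e-01] 17.95
floor z 0.0013870791538281024
[   0    0   61  133 5414] ((518.5568237304688, 219.0512237548828), (113.79463195800781, 67.03973388671875), 16.409597396850586) 0.00844124550060324
[  400     0   110   276 22053] ((520.9645385742188, -232.4363555908203), (269.34149169921875, 83.45503234863281), 9.900464057922363) 0.007965497812319311
[ 558  184   78  140 3138] ((426.9250793457031, -439.63494873046875), (172.67575073242188, 83.67815399169922), 22.432477951049805) 0.008333222878295687
[ 141  414   55   50 1559] ((88.05315399169922, 43.44337844848633), (46.05148696899414, 82.56513214111328), 24.71091079711914) 0.021150940622109426
```

View pics/w3.png

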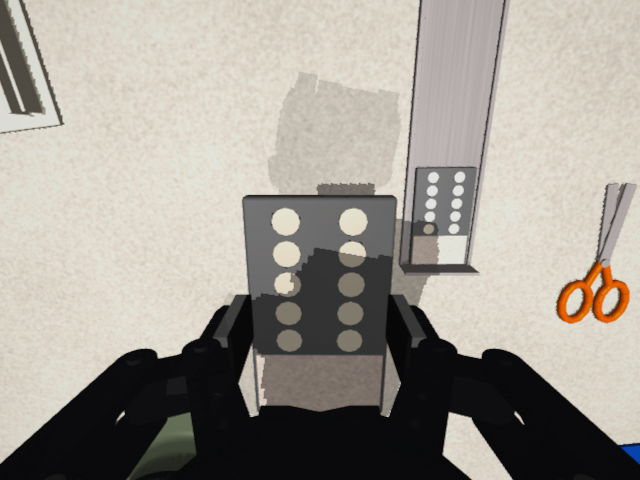

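w3: the held pack has its tail edge at row 196, columns 243–397, head towards the robot. The tray's first pack has its tail edge at row ~167, columns 415–477, and the head wall is at row ~268.

```bash
cat > meas.py <<'E'
from h import *
import sys
def edge(f,z,box,gray_thr=130):
    g=cv2.cvtColor(f["color"],cv2.COLOR_RGB2GRAY); u0,v0,u1,v1=box
    m=np.zeros_like(g); m[v0:v1,u0:u1]=(g[v0:v1,u0:u1]<gray_thr)
    return m
E
python3 - <<'E'
from h import *
f,st=pickle.load(open("w3.pkl","rb"))
T=np.array([st["tcp_pos"][0],st["tcp_pos"][1]]); a=st["orientation"][2]
A=np.array([[np.cos(a),np.sin(a)],[np.sin(a),-np.cos(a)]])
g=cv2.cvtColor(f["color"],cv2.COLOR_RGB2GRAY)
print("col446",g[155:180,446]," row190",g[190,396:424],g[190,466:512])
P=cloud(f); m=np.zeros(g.shape,bool); m[200:290,255:385]=1
q=P[m&(P[...,2]>.15)]; c,*_=np.linalg.lstsq(np.c_[q[:,:2]-T,np.ones(len(q))],q[:,2],rcond=None)
print("held plane slope along tool x,y",A@c[:2],"top z - tcp z mm",(c[2]-st["tcp_pos"][2])*1000)
m2=(P[...,2]>.225)&(P[...,2]<.245); lab=np.zeros(g.shape,np.uint8); lab[190:360,235:405]=m2[190:360,235:405]
w=(P[lab>0][:,:2]-T)@A.T*1000; 
for r in (-20,-10,0,10,20): 
    s=w[abs(w[:,1]-r)<2]; print(r,"tail x",np.percentile(s[:,0],99.5))
for r in (20,30,40,50):
    s=w[abs(w[:,0]-r)<2]; print(r,"y",np.percentile(s[:,1],[.5,99.5]))
for uv,z in (((415,167),.014),((476,167),.014)):
    print("first tail corner",cast(f,uv,z))
E
```

```text
col446 [176 175 175 174 173 172 173 173 174 174 172 149  98 107 119 119 119 119
 120 119 119 119 120 119 119]  row190 [223 222 222 221 220 219 219 187  87  55 129 189 190 185 179 181 182 148
  42  67 112 124 124 123 123 123 123 123] [114 113 112 111 112 112 113 114 141 149  81  92 153 180 179 191 208 212
 215 220 223 222 221 221 220 218 217 216 214 212 216 222 223 221 220 220
 219 218 217 219 223 224 224 225 225 224]
held plane slope along tool x,y [-0.00093159  0.00486885] top z - tcp z mm -15.124433502712032
-20 tail x 53.802048574854645
-10 tail x 53.864317401029524
0 tail x 53.86077198668081
10 tail x 53.865365177417374
20 tail x 53.854274708789504
20 y [-31.54540312  31.0373318 ]
30 y [-31.55189735  31.24948069]
40 y [-31.49055252  31.21589148]
50 y [-31.51564231  31.10456834]
first tail corner [[ 0.49615498 -0.20137116  0.014     ]]
first tail corner [[ 0.50739118 -0.26505856  0.014     ]]
```

Run:
```python
from h import *
f,st=pickle.load(open("w3.pkl","rb"))
g=cv2.cvtColor(f["color"],cv2.COLOR_RGB2GRAY).astype(int)
mids=[]
for v in (20,60,100,140,160,190,210):
    r=g[v,395:520]; d=np.diff(r); 
    # outer left: bright->dark drop ; outer right: strongest rise at the right
    L=395+np.argmin(d[:35]); Rr=r[60:]; 
    print(v,L,[(395+i,d[i]) for i in range(len(d)) if abs(d[i])>18])
```

```text
20 417 [(416, np.int64(-36)), (417, np.int64(-103)), (419, np.int64(68)), (420, np.int64(57)), (499, np.int64(-26)), (500, np.int64(-72)), (501, np.int64(27)), (502, np.int64(56)), (506, np.int64(20))]
60 414 [(413, np.int64(-37)), (414, np.int64(-115)), (416, np.int64(62)), (417, np.int64(44)), (493, np.int64(-26)), (494, np.int64(-83)), (495, np.int64(22)), (496, np.int64(60)), (497, np.int64(27)), (500, np.int64(22))]
100 411 [(410, np.int64(-49)), (411, np.int64(-92)), (412, np.int64(51)), (413, np.int64(56)), (488, np.int64(-54)), (489, np.int64(-30)), (490, np.int64(59)), (491, np.int64(41)), (494, np.int64(19))]
140 408 [(407, np.int64(-46)), (408, np.int64(-110)), (409, np.int64(69)), (410, np.int64(63)), (482, np.int64(-37)), (483, np.int64(-65)), (484, np.int64(60)), (485, np.int64(47)), (488, np.int64(20))]
160 406 [(405, np.int64(-40)), (406, np.int64(-96)), (407, np.int64(25)), (408, np.int64(57)), (409, np.int64(29)), (479, np.int64(-31)), (480, np.int64(-67)), (481, np.int64(47)), (482, np.int64(55)), (485, np.int64(19))]
190 413 [(402, np.int64(-32)), (403, np.int64(-100)), (404, np.int64(-32)), (405, np.int64(74)), (406, np.int64(60)), (412, np.int64(-34)), (413, np.int64(-106)), (414, np.int64(25)), (415, np.int64(45)), (425, np.int64(37)), (426, np.int64(58)), (436, np.int64(-29)), (437, np.int64(-77)), (451, np.int64(39)), (452, np.int64(61)), (462, np.int64(-30)), (463, np.int64(-82)), (473, np.int64(27)), (475, np.int64(-68)), (477, np.int64(61)), (478, np.int64(27))]
210 402 [(395, np.int64(74)), (396, np.int64(63)), (401, np.int64(-38)), (402, np.int64(-117)), (403, np.int64(45)), (404, np.int64(61)), (411, np.int64(-63)), (412, np.int64(-46)), (413, np.int64(42)), (414, np.int64(21)), (470, np.int64(30)), (471, np.int64(22)), (472, np.int64(-54)), (473, np.int64(-29)), (474, np.int64(63)), (475, np.int64(42)), (478, np.int64(22))]
```

Run:
```python
from h import *
f,st=pickle.load(open("w3.pkl","rb"))
v=np.array([20,60,100,140,160,190]); l=np.array([419.9,416.9,413.2,410.1,408.6,406]); r=np.array([502,496.3,490.9,484.9,481.8,477.5])
L=cast(f,np.c_[l,v],.01);Rr=cast(f,np.c_[r,v],.01)
M=np.vstack([L,Rr]); 
for Q in (L,Rr): p=np.polyfit(Q[:,0],Q[:,1],1); print(np.degrees(np.arctan(p[0])),p, np.abs(np.polyval(p,Q[:,0])-Q[:,1]).max())
a=np.radians(9.93); n=np.array([-np.sin(a),np.cos(a)])
ly=(L[:,:2]@n); ry=(Rr[:,:2]@n); print("width",(ly-ry).mean()); c=((ly-.041).mean()+(ry+.037).mean())/2
print("lane n-offset",c,"tail first n",np.array([.50177,-.23321])@n,"depth rect n",np.array([.52096,-.23244])@n,"top n",np.array([.5338,-.2302])@n)
t=np.array([.50177,-.23321]); e=np.array([np.cos(a),np.sin(a)])
s=t@e-.055+.072; print("pack1 target mid", s*e+c*n, "pack2", (s+.072)*e+c*n)
```

```text
9.784657995932545 [ 0.17245425 -0.2803766 ] 0.00021273722267861617
9.891220547401744 [ 0.17437005 -0.36075297] 0.00032284416081684864
width 0.07815022093853385
lane n-offset -0.31865829874938745 tail first n -0.31624398726008596 depth rect n -0.31879473972249506 top n -0.3188024890261933
pack1 target mid [ 0.51893166 -0.23265658] pack2 [ 0.58985304 -0.22024055]
```

```bash
python3 -m inch '[0,0,0,8,17,10,1, 0,0,0,9,17,10,1, 0,0,0,9,17,10,1, 0,0,0,9,17,10,1, 0,0,0,9,17,10,1, 0,0,0,9,17,10,1, 0,0,0,9,17,10,1, 0,0,0,7,17,10,1]'
python3 -m inch '[0,0,0,0,0,20,1, 0,0,0,0,0,25,1, 0,0,0,0,0,25,1, 0,0,0,0,0,20,1, 0,0,0,0,0,14,1, 0,0,0,0,0,9,1, 0,-3,0,0,0,0,1, 0,-3.4,0,0,0,0,1]'
```

```text
time: 18.75
tcp_pos: [0.5228, -0.2326, 0.1736]
orientation: [-3.141, -0.0, 0.174]
contact_force: [0.4, 0.4, -1.0]
finger_gap: 0.061
gripper_force: 65.0
time: 19.55
tcp_pos: [0.522, -0.2325, 0.0616]
orientation: [3.141, 0.113, 0.173]
contact_force: [-0.5, 0.7, 0.0]
finger_gap: 0.0609
gripper_force: 65.0
```

```bash
python3 -m inch '[0,0,0,0.5,0,5,1, 0,0,0,0.5,0,5,1, 0,0,0,0.5,0,4,1, 0,0,0,0.4,0,3,1, 0,0,0,0.2,0,2,1, 0,0,0,0.2,0,1.5,1, 0,0,0,0,0,0,1, 0,0,0,0,0,0,1]'
python3 -m inch '[0,0,0,0.1,0,1,1, 0,0,0,0.1,0,1,1, 0,0,0,0.1,0,1,1, 0,0,0,0,0,0,1, 0,0,0,0,0,0,1, 0,0,0,0,0,0,1, 0,0,0,0,0,0,1, 0,0,0,0,0,0,1]'
```

```text
time: 20.35
tcp_pos: [0.5222, -0.2321, 0.0407]
orientation: [3.142, 0.112, 0.174]
contact_force: [0.1, -0.4, 0.5]
finger_gap: 0.0609
gripper_force: 65.0
time: 21.15
tcp_pos: [0.5222, -0.232, 0.0376]
orientation: [3.142, 0.112, 0.174]
contact_force: [0.0, -0.5, -0.2]
finger_gap: 0.0613
gripper_force: 65.0
```

```bash
python3 -m inch '[0,0,0,0.1,0,1,1, 0,0,0,0,0,0,1, 0,0,0,0,0,0,1, 0,0,0,0,0,0,1, 0,0,0,0,0,0,1, 0,0,0,0,0,0,1, 0,0,0,0,0,0,1, 0,0,0,0,0,0,1]'
python3 -m inch '[0,0,0,0.1,0,1,1, 0,0,0,0,0,0,1, 0,0,0,0,0,0,1, 0,0,0,0,0,0,1, 0,0,0,0,0,0,1, 0,0,0,0,0,0,1, 0,0,0,0,0,0,1, 0,0,0,0,0,0,1]'
```

```text
time: 21.95
tcp_pos: [0.5222, -0.2321, 0.0366]
orientation: [3.142, 0.112, 0.174]
contact_force: [0.7, -0.6, -0.5]
finger_gap: 0.0611
gripper_force: 65.0
time: 22.75
tcp_pos: [0.5222, -0.2321, 0.036]
orientation: [3.141, 0.112, 0.174]
contact_force: [-1.9, 1.3, 10.2]
finger_gap: 0.0613
gripper_force: 66.5
```

Contact came at z=0.036 as predicted, with 10 N. I'll release and lift.

```bash
python3 -m inch '[0,0,0,0,0,-0.5,1, 0,0,0,0,0,-0.3,1, 0,0,0,0,0,0,0.22, 0,0,0,0,0,0,0.17, 0,0,0,0,0,0,0.12, 0,0,0,0,0,0,0.1, 0,0,0,0,0,0,0.1, 0,0,0,0,0,0,0.1]'
python3 -m inch '[0,0,0,0,0,-5,0.1, 0,0,0,0,0,-10,0.1, 0,0,0,0,0,-15,0.1, 0,0,0,0,0,-25,0.1, 0,0,0,0,0,-25,0.1, 0,0,0,0,0,-25,0.1, 0,0,0,0,0,-25,0.1, 0,6.4,0,0,0,-30,0.1]'
python3 look.py w4 .004 .04
python3 - <<'E'
from h import *
f,st=pickle.load(open("w4.pkl","rb")); cv2.imwrite("pics/w4c.png",f["color"][:,:,::-1])
E
```

```text
time: 23.55
tcp_pos: [0.5222, -0.232, 0.0363]
orientation: [-3.142, 0.112, 0.174]
contact_force: [-0.0, -0.2, -0.0]
finger_gap: 0.077
gripper_force: 0.0
time: 24.35
tcp_pos: [0.5415, -0.2275, 0.197]
orientation: [-3.141, -0.001, 0.177]
contact_force: [0.4, 0.7, 0.1]
finger_gap: 0.0765
gripper_force: 0.0
[ 0.54147642 -0.22985069  0.20218726] [ 3.13741202 -0.01489521  0.17370877] 24.4
floor z 0.0013769717378261381
[  273    56    99   323 28027] ((534.8648071289062, -229.99545288085938), (298.8007507324219, 82.32472229003906), 9.82620906829834) 0.011092763746365308
[ 539  144   56   72 1763] ((621.9688110351562, -431.30169677734375), (62.20236587524414, 25.254310607910156), 4.496858596801758) 0.02419878320050839
[ 494  280   35   87 1483] ((468.45721435546875, -444.03326416015625), (102.910400390625, 26.920042037963867), 11.767889022827148) 0.0075858965649095444
```

View pics/w4.png

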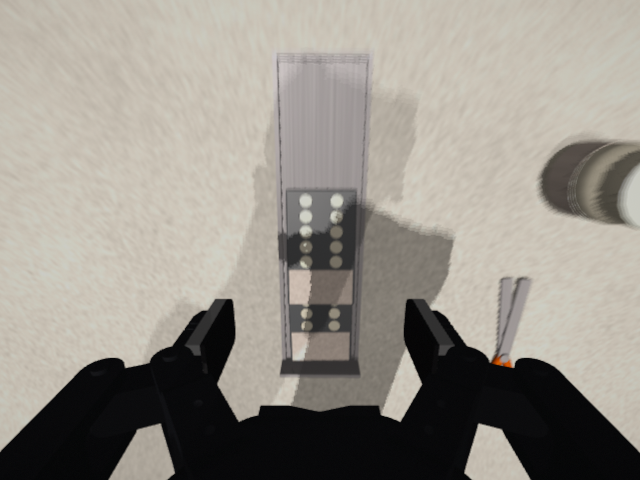

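w4: pack 1 lies straight in the lane, its tail edge at row 189, columns 287–356, overlapping the first pack with head towards the wall. Next is pack B.

```bash
python3 -m inch '[0,0,0,3,-35,0,0.5, 0,0,0,3,-35,0,0.5, 0,0,0,3,-35,0,0.5, 0,0,0,3,-35,0,0.5, 0,0,0,3,-35,0,0.5, 0,0,0,3,-35,0,0.5, 0,0,0,3,-35,0,0.5, 0,0,0,3,-35,0,0.5]'
python3 -m inch '[0,0,0,3,-35,0,0.5, 0,0,0,3,-35,0,0.5, 0,0,0,3,-35,0,0.5, 0,0,0,3,-35,0,0.5, 0,0,0,3,-35,0,0.5, 0,0,0,3,-35,0,0.5, 0,0,0,3,-35,0,0.5, 0,0,-6.8,3,-35,0,0.5]'
python3 -m inch '[0,0,0,0,0,0,0.5, 0,0,0,0,0,0,0.5, 0,0,0,0,0,0,0.5, 0,0,0,0,0,0,0.5, 0,0,0,0,0,0,0.5, 0,0,0,0,0,0,0.5, 0,0,0,0,0,0,0.5, 0,0,0,0,0,0,0.5]'
python3 look.py w5 .06 .085
```

```text
time: 25.2
tcp_pos: [0.5147, 0.0523, 0.1966]
orientation: [3.141, -0.001, 0.174]
contact_force: [0.9, -0.4, 0.9]
finger_gap: 0.043
gripper_force: 0.0
time: 26.0
tcp_pos: [0.4898, 0.3324, 0.1967]
orientation: [3.141, -0.001, 0.293]
contact_force: [0.3, -0.1, 1.4]
finger_gap: 0.0429
gripper_force: 0.0
time: 26.8
tcp_pos: [0.49, 0.3308, 0.1954]
orientation: [-3.142, 0.0, 0.293]
contact_force: [0.3, 0.3, -0.1]
finger_gap: 0.0425
gripper_force: 0.0
[0.49004155 0.33082435 0.19536237] [3.14159216e+00 2.08200746e-05 2.92769309e-01] 26.85
floor z 0.001380042969917672
[ 310  167   11  138 1382] ((491.3780517578125, 334.6312255859375), (109.88081359863281, 7.399936199188232), 16.8192081451416) 0.0709527250774601
[ 389  181   19  100 1301] ((514.9843139648438, 274.8387451171875), (78.07462310791016, 8.6798095703125), 17.073152542114258) 0.07066538401780134
```

```bash
python3 -m inch '[0,0,0,2.5,-4,20,0.5, 0,0,0,0,0,20,0.5, 0,0,0,0,0,20,0.5, 0,0,0,0,0,20,0.5, 0,0,0,0,0,20,0.5, 0,0,0,0,0,16,0.5, 0,0,0,0,0,11,0.5, 0,0,0,0,0,5,0.5]'
python3 -m inch '[0,0,0,0,0,0,0.5, 0,0,0,0,0,0,1, 0,0,0,0,0,0,1, 0,0,0,0,0,0,1, 0,0,0,0,0,0,1, 0,0,0,0,0,0,1, 0,0,0,0,0,0,1, 0,0,0,0,0,0,1]'
python3 -m inch '[0,0,0,0,0,-5,1, 0,0,0,0,0,-10,1, 0,0,0,0,0,-15,1, 0,0,0,0,0,-15,1, 0,0,0,0,0,-15,1, 0,0,0,0,0,-15,1, 0,0,0,0,0,-15,1, 0,0,0,0,0,-10,1]'
```

```text
time: 27.65
tcp_pos: [0.4911, 0.3353, 0.0625]
orientation: [3.141, 0.001, 0.293]
contact_force: [-0.2, -0.8, -0.6]
finger_gap: 0.0426
gripper_force: 0.0
time: 28.45
tcp_pos: [0.4917, 0.3355, 0.0641]
orientation: [-3.142, -0.001, 0.293]
contact_force: [-0.9, -1.3, 6.8]
finger_gap: 0.0071
gripper_force: 59.0
time: 29.25
tcp_pos: [0.4915, 0.3356, 0.1651]
orientation: [-3.141, -0.001, 0.293]
contact_force: [0.1, 0.2, -0.1]
finger_gap: 0.0073
gripper_force: 58.4
```

```bash
python3 -m inch '[0,0,0,-5,36,0,1, 0,0,0,-5,36,0,1, 0,0,0,-5,36,0,1, 0,0,0,-5,36,0,1, 0,0,0,-5,36,0,1, 0,0,0,-5,36,0,1, 0,0,0,-5,36,0,1, 0,0,0,-4,35,0,1]'
python3 -m inch '[7.5,0,0,0,0,0,1, 7.5,0,0,0,0,0,1, 7.5,0,0,0,0,0,1, 7.5,0,0,0,0,0,1, 7.5,0,0,0,0,0,1, 7.5,0,0,0,0,0,1, 7.5,0,0,0,0,0,1, 7.5,0,0,0,0,0,1]'
python3 -m inch '[0,0,0,0,17,10,1, 0,0,0,0,17,10,1, 0,0,0,0,17,10,1, 0,0,0,0,17,10,1, 0,0,0,0,17,10,1, 0,0,0,0,14,8,1, 0,0,0,0,4,2,1, 0,0,0,0,0,0,1]'
```

```text
time: 30.05
tcp_pos: [0.5368, 0.0478, 0.1637]
orientation: [3.142, 0.0, 0.293]
contact_force: [0.3, 0.5, 0.1]
finger_gap: 0.0071
gripper_force: 58.5
time: 30.85
tcp_pos: [0.5373, 0.0484, 0.164]
orientation: [-2.089, -0.002, 0.291]
contact_force: [0.2, -0.1, -0.0]
finger_gap: 0.0071
gripper_force: 58.6
time: 31.65
tcp_pos: [0.5365, 0.0502, 0.0439]
orientation: [-2.095, 0.0, 0.294]
contact_force: [0.0, 0.2, 0.1]
finger_gap: 0.007
gripper_force: 58.6
```

```bash
python3 -m inch '[0,0,0,0,3,2,1, 0,0,0,0,3,1.5,1, 0,0,0,0,2,1,1, 0,0,0,0,0,0,1, 0,0,0,0,0,0,0.83, 0,0,0,0,0,0,0.83, 0,0,0,0,0,0,0.83, 0,0,0,0,0,0,0.83]'
python3 -m inch '[0,0,0,0,0,-10,0.83, 0,0,0,0,0,-20,0.83, 0,0,0,0,0,-20,0.83, 0,0,0,0,0,-20,0.83, 0,0,0,0,0,-20,0.6, 0,0,0,0,0,0,0.3, 0,0,0,0,0,0,0.2, 0,0,0,0,0,0,0.2]'
python3 -m inch '[-7.5,0,0,0,0,-5,0.2, -7.5,0,0,0,0,-5,0.2, -7.5,0,0,0,0,-5,0.2, -7.5,0,0,0,0,-5,0.2, -7.5,0,0,0,0,-5,0.15, -7.5,0,0,0,0,-5,0.1, -7.5,0,0,0,0,-5,0.06, -7.5,0,0,0,0,-5,0.06]'
python3 -m inch '[0,0,0,0,-15,-12,0.06, 0,0,0,0,-17,-12,0.06, 0,0,0,0,-20,-12,0.06, 0,0,0,0,-20,-12,0.06, 0,0,0,0,-20,-12,0.06, 0,0,0,0,-20,-12,0.06, 0,0,0,0,0,0,0.06, 0,0,0,0,0,0,0.06]'
python3 look.py w6 .004 .014
```

```text
time: 32.45
tcp_pos: [0.5367, 0.0497, 0.0351]
orientation: [-2.094, -0.0, 0.293]
contact_force: [0.9, -0.3, -0.3]
finger_gap: 0.0147
gripper_force: 0.1
time: 33.25
tcp_pos: [0.5588, -0.0243, 0.0799]
orientation: [-2.094, 0.0, 0.294]
contact_force: [-0.1, 0.0, 0.1]
finger_gap: 0.068
gripper_force: 0.0
time: 34.05
tcp_pos: [0.5652, -0.0448, 0.1125]
orientation: [3.138, -0.002, 0.293]
contact_force: [1.1, 0.5, -1.4]
finger_gap: 0.08
gripper_force: 0.0
time: 34.85
tcp_pos: [0.5328, 0.0617, 0.184]
orientation: [-3.139, 0.001, 0.292]
contact_force: [-0.1, 0.2, -0.3]
finger_gap: 0.0803
gripper_force: 0.0
[0.53286743 0.06109775 0.18367212] [-3.13976112e+00  9.88493904e-04  2.91208081e-01] 34.9
floor z 0.0013957674514134544
[    0   103   191   149 12515] ((511.2470703125, 273.19683837890625), (130.03604125976562, 173.22268676757812), 16.814350128173828) 0.007159745942152629
[ 539  146  101  217 7235] ((572.5855712890625, -213.52569580078125), (218.74087524414062, 66.0290298461914), 9.825699806213379) 0.007361027754949123
[ 279  166   73  117 8039] ((531.0952758789062, 65.86890411376953), (109.79694366455078, 64.09310150146484), 16.780038833618164) 0.009262701576484622
```

View pics/w6.png

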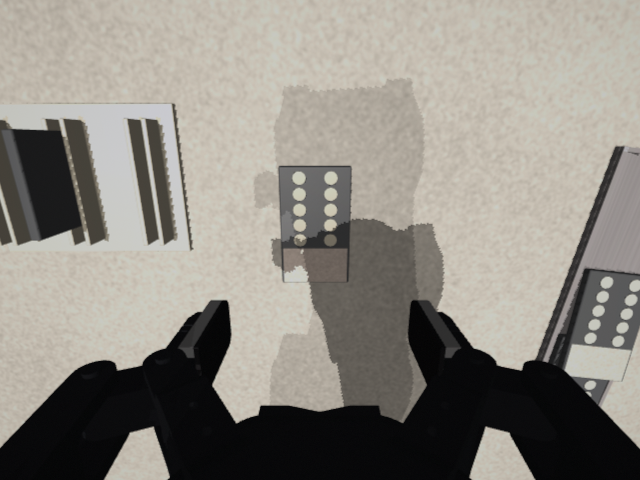

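w6: pack 2 lies face up at pixels (280–350, 166–282), 110 x 64 mm, centre (0.531,0.066). The short pack is still in its slot at left.

```bash
python3 -m inch '[0,0,0,0,-5,20,0.06, 0,0,0,0,0,25,0.06, 0,0,0,0,0,25,0.06, 0,0,0,0,0,25,0.06, 0,0,0,0,0,25,0.06, 0,0,0,0,0,20,0.06, 0,0,0,0,0,13,0.06, 0,0,0,0,0,6,0.06]'
python3 -m inch '[0,0,0,0,0,2,0.06, 0,0,0,0,0,0,0.15, 0,0,0,0,0,0,0.2, 0,0,0,0,0,0,0.25, 0,0,0,0,0,0,0.4, 0,0,0,0,0,0,1, 0,0,0,0,0,0,1, 0,0,0,0,0,0,1]'
python3 -m inch '[0,0,0,0,0,-5,1, 0,0,0,0,0,-10,1, 0,0,0,0,0,-20,1, 0,0,0,0,0,-20,1, 0,0,0,0,0,-20,1, 0,0,0,0,0,-20,1, 0,0,0,0,0,-20,1, 0,0,0,0,0,-20,1]'
```

```text
time: 35.7
tcp_pos: [0.531, 0.0661, 0.0235]
orientation: [-3.141, 0.002, 0.292]
contact_force: [-0.2, -0.0, 0.2]
finger_gap: 0.0802
gripper_force: 0.0
time: 36.5
tcp_pos: [0.532, 0.0669, 0.024]
orientation: [3.142, -0.001, 0.293]
contact_force: [-4.6, -1.4, 20.4]
finger_gap: 0.0618
gripper_force: 60.0
time: 37.3
tcp_pos: [0.5314, 0.0668, 0.1594]
orientation: [-3.141, -0.0, 0.293]
contact_force: [-0.5, -0.2, -0.4]
finger_gap: 0.061
gripper_force: 65.0
```

```bash
python3 -m inch '[0,0,0,-19,18,-12,1, 0,0,0,-19,18,-12,1, 0,0,0,-19,18,-12,1, 0,0,0,-19,18,-12,1, 0,0,0,-19,18,-12,1, 0,0,0,-19,18,-12,1, 0,0,0,-19,18,-12,1, 0,0,6.8,-15,14,-12,1]'
python3 -m inch '[0,0,0,0,0,0,1, 0,0,0,0,0,0,1, 0,0,0,0,0,0,1, 0,0,0,0,0,0,1, 0,0,0,0,0,0,1, 0,0,0,0,0,0,1, 0,0,0,0,0,0,1, 0,0,0,0,0,0,1]'
python3 look.py w7 .004 .04
python3 - <<'E'
from h import *
f,st=pickle.load(open("w7.pkl","rb"))
T=st["tcp_pos"][:2]; a=st["orientation"][2]
A=np.array([[np.cos(a),np.sin(a)],[np.sin(a),-np.cos(a)]])
g=cv2.cvtColor(f["color"],cv2.COLOR_RGB2GRAY).astype(int); P=cloud(f)
m=np.zeros(g.shape,bool); m[200:290,255:385]=1
q=P[m&(P[...,2]>.15)]; c,*_=np.linalg.lstsq(np.c_[q[:,:2]-T,np.ones(len(q))],q[:,2],rcond=None)
print("held slope",A@c[:2],"top-tcp",(c[2]-st["tcp_pos"][2])*1000)
w=(P[190:300,235:405][(P[190:300,235:405,2]>.225)&(P[190:300,235:405,2]<.245)][:,:2]-T)@A.T*1000
print("tail x",np.percentile(w[:,0],99.5),"y",np.percentile(w[:,1],[.5,99.5]))
# pack1 by cloud in tray frame
ty=np.radians(9.85); B=np.array([[np.cos(ty),np.sin(ty)],[-np.sin(ty),np.cos(ty)]]); O=np.array([.5349,-.2300])
W=(P[...,:2]-O)@B.T
for x in range(-130,60,10):
    s=(abs(W[...,0]*1000-x)<3)&(abs(W[...,1])<.02); print(x,round(np.nanmedian(P[...,2][s])*1000,1),end="; ")
# tail edge of pack1: dark transition along centre line in image
xs=np.arange(.02,.06,.0005)
pts=np.c_[(O+np.c_[xs,np.full(len(xs),0.)]@B),np.full(len(xs),.014)]
uv=proj(f,pts); v=[g[int(round(b)),int(round(a_))] for a_,b in uv]
d=np.diff(v); i=np.argmax(np.abs(d)); print("\n tail1 x in tray",xs[i:i+2],v[i-3:i+4])
gm=(g<140).astype(np.uint8)
vv=np.round(uv).astype(int); r=int(uv[max(i-8,0)][1]); print("row",r,g[r,400:500].tolist())
E
```

```text
time: 38.1
tcp_pos: [0.4292, -0.1112, 0.2549]
orientation: [-3.141, -0.0, 0.173]
contact_force: [-0.1, -0.0, -0.3]
finger_gap: 0.0613
gripper_force: 65.0
time: 38.9
tcp_pos: [0.4303, -0.1099, 0.2536]
orientation: [-3.141, 0.0, 0.174]
contact_force: [0.2, 1.0, -0.6]
finger_gap: 0.0611
gripper_force: 65.0
[ 0.43025746 -0.10996998  0.2537043 ] [-3.14123578e+00  1.38651549e-04  1.74274001e-01] 38.95
floor z 0.0013814648059761736
[   0    0   61  133 5396] ((518.459716796875, 218.39358520507812), (114.08134460449219, 66.4984130859375), 15.685429573059082) 0.008363887632548195
[  400     0   111   276 22119] ((520.820068359375, -232.4145965576172), (269.16802978515625, 83.3284912109375), 9.775240898132324) 0.013985476310552636
[ 559  184   78  139 3095] ((434.0059509277344, -450.66455078125), (171.4126739501953, 83.10954284667969), 9.424295425415039) 0.008348181590213333
[ 140  414   56   52 1597] ((87.62982940673828, 43.79295349121094), (46.89883041381836, 84.6783218383789), 25.52549934387207) 0.02176254493331342
held slope [-0.0026942  -0.00021867] top-tcp -15.050261922651659
tail x 53.9
[... 171 characters left out ...]
 20.7; 0 19.8; 10 18.5; 20 17.3; 30 16.4; 40 7.7; 50 7.2; 
 tail1 x in tray [0.0385 0.039 ] [np.int64(116), np.int64(116), np.int64(117), np.int64(117), np.int64(163), np.int64(163), np.int64(178)]
row 97 [205, 220, 218, 215, 213, 215, 220, 222, 221, 217, 213, 194, 127, 56, 127, 188, 188, 186, 182, 179, 180, 181, 141, 32, 63, 106, 121, 121, 121, 120, 120, 119, 118, 119, 118, 118, 117, 117, 120, 140, 173, 185, 188, 202, 186, 153, 137, 115, 115, 115, 116, 115, 115, 115, 115, 115, 115, 114, 114, 114, 114, 114, 114, 113, 113, 113, 112, 131, 171, 188, 203, 218, 194, 169, 145, 116, 112, 111, 112, 111, 110, 110, 110, 110, 110, 110, 111, 105, 136, 150, 75, 74, 135, 176, 177, 187, 207, 218, 220, 222]
```

```bash
python3 -m inch '[0,0,0,18,17,10,1, 0,0,0,18,17,10,1, 0,0,0,18,17,10,1, 0,0,0,18,17,10,1, 0,0,0,18,17,10,1, 0,0,0,18,17,10,1, 0,0,0,18,17,10,1, 0,0,0,15,17,10,1]'
python3 -m inch '[0,0,0,0,0,20,1, 0,0,0,0,0,25,1, 0,0,0,0,0,25,1, 0,0,0,0,0,20,1, 0,0,0,0,0,14,1, 0,0,0,0,0,9,1, 0,-3,0,0,0,0,1, 0,-3.4,0,0,0,0,1]'
python3 -m inch '[0,0,0,0.5,0,5,1, 0,0,0,0.5,0,5,1, 0,0,0,0.5,0,4,1, 0,0,0,0.4,0,3,1, 0,0,0,0.2,0,2,1, 0,0,0,0.2,0,1.5,1, 0,0,0,0,0,0,1, 0,0,0,0,0,0,1]'
```

```text
time: 39.75
tcp_pos: [0.5936, -0.2199, 0.173]
orientation: [-3.141, 0.0, 0.174]
contact_force: [0.1, -0.7, 0.8]
finger_gap: 0.0613
gripper_force: 65.0
time: 40.55
tcp_pos: [0.5925, -0.22, 0.0611]
orientation: [3.142, 0.113, 0.173]
contact_force: [-1.2, -0.5, -0.1]
finger_gap: 0.061
gripper_force: 65.0
time: 41.35
tcp_pos: [0.5927, -0.2195, 0.0402]
orientation: [-3.141, 0.112, 0.174]
contact_force: [0.7, 0.2, -0.6]
finger_gap: 0.0609
gripper_force: 65.0
```

```bash
python3 -m inch '[0,0,0,0.1,0,1,1, 0,0,0,0.1,0,1,1, 0,0,0,0.1,0,1,1, 0,0,0,0,0,0,1, 0,0,0,0,0,0,1, 0,0,0,0,0,0,1, 0,0,0,0,0,0,1, 0,0,0,0,0,0,1]'
python3 -m inch '[0,0,0,0.1,0,0.7,1, 0,0,0,0,0,0,1, 0,0,0,0,0,0,1, 0,0,0,0,0,0,1, 0,0,0,0,0,0,1, 0,0,0,0,0,0,1, 0,0,0,0,0,0,1, 0,0,0,0,0,0,1]'
```

```text
time: 42.15
tcp_pos: [0.5926, -0.2194, 0.0371]
orientation: [-3.141, 0.112, 0.174]
contact_force: [-0.5, 0.1, -0.6]
finger_gap: 0.0612
gripper_force: 65.0
time: 42.95
tcp_pos: [0.5926, -0.2195, 0.0363]
orientation: [-3.141, 0.112, 0.174]
contact_force: [1.0, -0.3, -0.4]
finger_gap: 0.061
gripper_force: 65.0
```

```bash
python3 -m inch '[0,0,0,0.1,0,0.7,1, 0,0,0,0,0,0,1, 0,0,0,0,0,0,1, 0,0,0,0,0,0,1, 0,0,0,0,0,0,1, 0,0,0,0,0,0,1, 0,0,0,0,0,0,1, 0,0,0,0,0,0,1]'
```

```text
time: 43.75
tcp_pos: [0.5927, -0.2195, 0.0361]
orientation: [-3.141, 0.112, 0.174]
contact_force: [-2.7, 0.3, 7.9]
finger_gap: 0.0611
gripper_force: 66.2
```

Contact again at z=0.036. I'll release, lift and check.

```bash
python3 -m inch '[0,0,0,0,0,-0.4,1, 0,0,0,0,0,-0.2,1, 0,0,0,0,0,0,0.22, 0,0,0,0,0,0,0.17, 0,0,0,0,0,0,0.12, 0,0,0,0,0,0,0.1, 0,0,0,0,0,0,0.1, 0,0,0,0,0,0,0.1]'
python3 -m inch '[0,0,0,0,0,-5,0.1, 0,0,0,0,0,-10,0.1, 0,0,0,0,0,-15,0.1, 0,0,0,0,0,-25,0.1, 0,0,0,0,0,-25,0.1, 0,0,0,0,0,-25,0.1, 0,0,0,0,0,-25,0.1, 0,6.4,0,-10,0,-30,0.1]'
python3 -m inch '[0,0,0,-20,-15,-10,0.1, 0,0,0,-20,-15,-10,0.1, 0,0,0,-20,0,-10,0.1, 0,0,0,0,0,0,0.1, 0,0,0,0,0,0,0.1, 0,0,0,0,0,0,0.1, 0,0,0,0,0,0,0.1, 0,0,0,0,0,0,0.1]'
python3 look.py w8 .004 .04
python3 - <<'E'
from h import *
f,st=pickle.load(open("w8.pkl","rb"))
g=cv2.cvtColor(f["color"],cv2.COLOR_RGB2GRAY).astype(int); P=cloud(f)
ty=np.radians(9.85); B=np.array([[np.cos(ty),np.sin(ty)],[-np.sin(ty),np.cos(ty)]]); O=np.array([.5349,-.2300])
W=(P[...,:2]-O)@B.T
for x in range(-130,140,10):
    s=(abs(W[...,0]*1000-x)<3)&(abs(W[...,1])<.02); print(x,round(np.nanmedian(P[...,2][s])*1000,1),end="; ")
print()
for x0,x1,z in ((-.05,-.02,.0145),(.02,.05,.0145),(.09,.13,.0145)):
    xs=np.arange(x0,x1,.0005)
    uv=proj(f,np.c_[(O+np.c_[xs,np.zeros(len(xs))]@B),np.full(len(xs),z)])
    v=np.array([g[int(round(b)),int(round(a))] for a,b in uv]); i=np.argmax(abs(np.diff(v))); print("step x",xs[i],v[i-2:i+4])
E
```

```text
time: 44.55
tcp_pos: [0.5927, -0.2194, 0.0362]
orientation: [-3.141, 0.112, 0.174]
contact_force: [-0.1, -0.6, -0.2]
finger_gap: 0.0766
gripper_force: 0.0
time: 45.35
tcp_pos: [0.6027, -0.216, 0.1974]
orientation: [-3.14, -0.001, 0.178]
contact_force: [0.7, -0.6, -0.3]
finger_gap: 0.0767
gripper_force: 0.0
time: 46.15
tcp_pos: [0.5365, -0.1988, 0.226]
orientation: [-3.141, 0.001, 0.174]
contact_force: [0.9, -1.0, -1.1]
finger_gap: 0.077
gripper_force: 0.0
[ 0.53640303 -0.1988224   0.22599953] [-3.14094506e+00  5.80108367e-04  1.74427659e-01] 46.2
floor z 0.001356835541443141
[  309    63    90   297 23610] ((535.3028564453125, -230.05889892578125), (298.0537109375, 82.33990478515625), 9.814860343933105) 0.016650102410387863
[ 550  142   55   67 1597] ((622.2955322265625, -432.8835754394531), (63.70813751220703, 28.74140739440918), 4.135132789611816) 0.024104011738271702
[ 490  269   50   96 1320] ((457.437255859375, -447.93048095703125), (124.29517364501953, 36.69080352783203), 0.5985068678855896) 0.007972279664477
-130 15.3; -120 15.4; -110 15.3; -100 15.4; -90 15.4; -80 15.2; -70 27.3; -60 26.4; -50 25.3; -40 24.3; -30 22.9; -20 21.7; -10 20.7; 0 235.2; 10 239.8; 20 264.5; 30 24.8; 40 23.3; 50 22.0; 60 21.1; 70 19.9; 80 18.6; 90 17.5; 100 16.7; 110 14.5; 120 7.1; 130 7.3; 
step x -0.03849999999999999 [130  93  93  55  55  47]
step x 0.03450000000000002 [186 185 185 137 137 107]
step x 0.11050000000000001 [101  87  87 134 134 151]
```

View pics/w8.png

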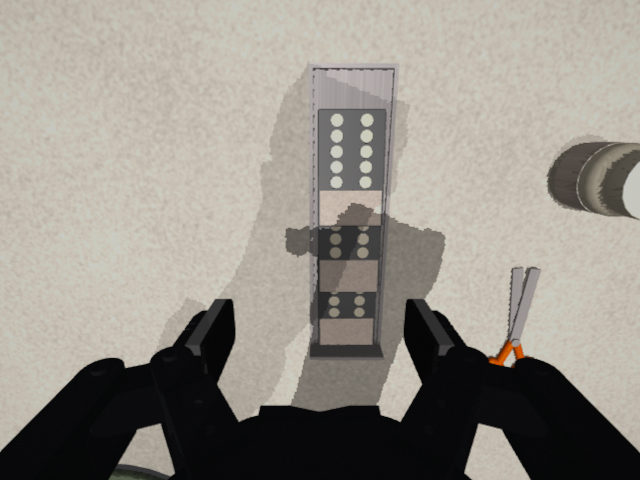

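w8: three packs lie as shingles, straight in the lane, bands towards the wall. The last tail edge is at row 109 (tray x ≈ 110.5 mm), tails are 72 mm apart and the slope is about 0.115. The jar and scissors are untouched.

```bash
python3 -c "
from workcell import bot
print(bot.job_done())"
```

```text
the job is handed in; nothing more can be done
None
```

I handed the job in: both long packs lie shingled on the first pack, face up with heads to the wall, tails measured about 72 mm apart and sloping about 0.11 rad; no verdict was returned.

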